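Clear the carton drop and reset its trip switch

ROBOT

A 7-joint arm with a two-finger parallel gripper is mounted at the origin on a cart in front of the work surface, level with it; the furniture and walls round the work are solid. World frame = base frame: x ahead of the robot, y to its left, z up, the work surface at z = 0. Lengths are in m, angles in rad, forces in N, time in s.
With the tool pointing down it reaches from about 0.425 to 0.925 m from the base axis. Payload 6.8 kg.
Tool frame: the origin (TCP) lies between the finger pads; the fingertips stand 17 mm ahead of it and the grasp point (between the pads) lies 2 mm behind it; z points along the fingers, y is the direction in which the jaws open and shut (so a half turn about z gives the same grasp; the last joint's range is limited). The gripper opens to 85 mm and grips with 20 to 120 N. Pads are 22 mm wide; open, the fingers measure 114 mm over their backs; the gripper's body (76 mm by 85 mm) begins 54 mm behind the grasp point. The pads swing forward as they close: fully open they stand 13 mm farther back than shut.
Start: joints at [-1.304, 0.477, 0.022, 1.555, -0.011, 1.109, -0.083], TCP at [0.247, 0.628, 0.248] pointing down, gripper open.
Joint ranges: [-2.96, 2.96], [-0.34, 2.1], [-1.41, 1.46], [0.24, 2.44], [-1.37, 4.51], [0.17, 1.92], [-2.96, 2.96]. Speed limits (rad/s): [2.39, 2.39, 3.14, 3.14, 3.14, 3.14, 3.14].

INTERFACE

Orientations are given as a unit quaternion [w, x, y, z].
In Python, from station import bot gives the robot as it stands. The module is installed in compiled form; this text tells all that it offers.
- The arm moves only by the tool carry_out, never from a script. Its argument "moves" is a list of rows, each a list of 3 entries, a list of its own where there are three numbers: the turn, a rotation vector about the tool's x, y, z in degrees, then the shift along the tool's x, y, z in cm, then the finger opening in cm, from 0 to 8.54. A call has 1 to 5 rows; each row is the pose to reach, as a shift and turn from the pose commanded when the call began, along the tool's axes at that moment; what a row does not reach only later rows make up. A row lasts 1/8 s, in which the tool goes at most 62.5 mm and 10.7 degrees, less where a joint would pass 70% of its speed; a pose out of reach is approached as far as the arm can. A call with a gripper value outside its range is refused whole. The fingers move at their own pace and stop on an object; "newtons" is the grip in N (left out, the last holds). Time passes only in rows, so rows that repeat a pose let the fingers close. It gives the time, the measured TCP pose, the force and the opening at its end, in the units of the state.
- bot.get_obs(): the state, without advancing time (a new reading comes with each control period).
- bot.read_camera(name): name is "scene" or "top" or "wrist"; returns the picture (480x640x3 uint8, red, green, blue); there is no depth.
- bot.camera_info(name): a dict with "vertical_fov" (degrees; the focal length in pixels is half the picture's height over the tangent of half this angle, whatever the lens; pixels are square), "cx", "cy" (the principal point, pixels), "position" and "attitude" of the camera in the world. Camera axes: x right, y up, looking along -z (the intrinsics and any distortion apply to the point x, -y, -z); pixel columns grow to the right and rows downward; lengths in m; the calibration is good to about 2 mm. A picture is of the moment at which its call begins: read the wrist's pose just before it. camera_info takes no time and is no camera call; for the wrist camera it gives the pose at the moment of the call.
- bot.hand_in(): hands the job in, once; it reports no verdict.
Trained networks look in the newest picture that a camera, given by its name, has taken for a name from the list of things; names that differ only in an ending like _2 or _b are one class to them, and where a whole thing is asked for, a point or a joint stands for the part that bears it (a point fixed in the world has none). Each returns a list of dicts, best first, with "score" (0 to 1); they miss things now and then, are a little off and sometimes report something else, mostly with a low value. They report only what shows in the picture. A call takes as long as a camera call. They do not tell look-alikes from the thing itself.
- bot.silhouettes(label, camera): "region" (480x640 bool, what is visible of it) and "location" ([column, row] in pixels, amid what is visible of it).
The state is a dict: "t": time; "q": joint angles; "joint_vel": joint speeds; "joint_torque": joint torques, N m; "eef_pos": TCP position; "tool_rot": TCP orientation; "contact_force": force on the tool from outside, world axes, zero at the start; "torque": the same for the moment, N m; "gripper_width": opening from 0.0 (shut) to 1.0 (fully open).
Only numpy, scipy, OpenCV 4.12 (cv2) and the standard library are available. Lean on these libraries where they do the work, as an engineer would, in place of code of your own. Each camera call takes 0.05 s, during which the arm holds its last target. There are 200 camera calls.

TASK

The carton drop station has tripped. Lift the jars off its ledge and stand them upright in the grey tray, push every carton towards you over the edge of the ledge so that it drops into the chute (push them, do not lift them), and only when the ledge is clear reset the trip lever: first push it fully off, towards you, until it stops, then throw it fully on, away from you, until it stops. Keep the jars out of the chute and leave the other things on the bench where they stand.

Things in the scene. Friction and masses are not known exactly. Their poses are not given: they have to be found in the camera images.
- station: the carton drop station, a fixed white bench unit: flat grey ledge at the far side, open chute at the near side. Origin at bench level; x the way cartons are pushed (roughly towards the robot), y along the drop edge, z up. Ledge: top at z = 130 mm, from x = -165 (open far side, no lip) to x = 45 mm (drop edge, no lip), |y| < 150 mm; side rails 8 mm thick rise 15 mm above it.
- drop_edge (a point): middle of the station's drop edge, where the ledge ends and the chute begins (station x = 45, y = 0, z = 130 mm); axes as the station's.
- chute_floor (a point): middle of the chute's flat floor (station x = 130, y = 0, z = 12 mm). The chute is open-topped, station x = 45 to 175 mm, |y| < 150 mm; a steep slope runs from under the drop edge down to x = 85 mm, then the flat floor; its 8 mm walls rise to 165 mm above the bench.
- tray: a shallow open grey plastic tray fixed to the bench, left or right of the station. 240 mm along its x, 120 mm along its y, walls 4 mm thick and 18 mm high, floor 4 mm thick. Origin: centre of its underside. Three jars fit in a row along x, 75 mm apart.
- switch_box: the station's grey trip-switch box (150 x 110 x 65 mm), fixed to the bench on the other side of the station from the tray. Origin: centre of its underside; the lever swings along its x (x points roughly away from the robot). Two low ridges (top at 77 mm, at y = 16 to 28 mm either side) flank the lever slot, |x| < 50 mm.
- trip_lever (a joint): angle of the trip lever (rad): 0 = fully OFF, against its stop, leaning 0.55 rad from upright to the box's -x (towards the robot); 1.1 = fully ON, against its stop, leaning 0.55 rad to the box's +x (away from the robot). Tripped, it stands about upright, near the middle. Friction only (about 1.5 N at the handle): it stays where it is left.
- trip_lever_tip (a point): top of the lever's black handle, 78 mm from the pivot. The pivot is in the middle of the switch box, 75 mm above the bench; the lever swings about the box's y. Handle: 14 mm thick, 36 mm wide along y, from 48 to 78 mm from the pivot; below it a steel blade 9 mm thick, 18 mm wide.
- carton_0: an empty flat dark carton, 65 mm (x) x 85 mm (y) x 30 mm high, about 50 g, all cartons alike. Origin: centre of its underside, z up. It starts flat on the ledge with the long side about parallel to the drop edge, about 35 to 55 mm from the open far side of the ledge. May be absent.
- carton_1: an empty flat dark carton, 65 mm (x) x 85 mm (y) x 30 mm high, about 50 g, all cartons alike. Origin: centre of its underside, z up. It starts flat on the ledge with the long side about parallel to the drop edge, about 35 to 55 mm from the open far side of the ledge. May be absent.
- carton_2: an empty flat dark carton, 65 mm (x) x 85 mm (y) x 30 mm high, about 50 g, all cartons alike. Origin: centre of its underside, z up. It starts flat on the ledge with the long side about parallel to the drop edge, about 35 to 55 mm from the open far side of the ledge. May be absent.
- olive_jar: squat dull olive jar with a flat mustard lid; 54 mm across, 66 mm tall, lid as wide as the body, about 100 g, closed. Origin: centre of its underside, z up. It starts upright on the ledge, between the cartons and the drop edge. May be absent.
- orange_jar: squat sand-coloured jar with a flat orange-brown lid; 56 mm across, 62 mm tall, lid as wide as the body, about 100 g, closed. Origin: centre of its underside, z up. It starts upright on the ledge, between the cartons and the drop edge. May be absent.
- white_top_jar: dark jar with a white lid; 52 mm across, 75 mm tall, lid as wide as the body, about 100 g, closed. Origin: centre of its underside, z up. It starts upright on the ledge, between the cartons and the drop edge. May be absent.
- small_red: bystander: white bottle with a red cap, 43 mm across, 108 mm tall; loose, to be left where it stands. Origin: centre of its underside.
- bench_timer: bystander: white digital timer lying flat, 62 x 66 x 18 mm; loose, to be left where it stands. Origin: centre of its underside.
- tape_roll: bystander: roll of tape lying flat, 96 mm across, 25 mm high; loose, to be left where it stands. Origin: centre of its underside.
Things that resemble listed ones, but are neither listed nor needed, are in the scene too. Leave any purple look-alike of the white_top_jar alone.

How it is judged:
On the way, in this order (a step that is already met when the one before it is completed fails the run):
1. the ledge is clear: every carton lies in the chute and every jar stands in the tray (x of carton_0 in the frame of station between 0.045 and 0.18 m and y of carton_0 in the frame of station between -0.155 and 0.155 m and z of carton_0 in the frame of station between 0 and 0.1 m and linear speed of each of carton_0, carton_1, carton_2, olive_jar, orange_jar, white_top_jar below 0.03 m/s and x of carton_1 in the frame of station between 0.045 and 0.18 m and y of carton_1 in the frame of station between -0.155 and 0.155 m and z of carton_1 in the frame of station between 0 and 0.1 m and x of carton_2 in the frame of station between 0.045 and 0.18 m and y of carton_2 in the frame of station between -0.155 and 0.155 m and z of carton_2 in the frame of station between 0 and 0.1 m and x of olive_jar in the frame of tray between -0.116 and 0.116 m and y of olive_jar in the frame of tray between -0.056 and 0.056 m and z of olive_jar in the frame of tray between -0.002 and 0.012 m and angle between each of olive_jar, orange_jar, white_top_jar's own z axis and vertical below 0.15 rad and x of orange_jar in the frame of tray between -0.116 and 0.116 m and y of orange_jar in the frame of tray between -0.056 and 0.056 m and z of orange_jar in the frame of tray between -0.002 and 0.012 m and x of white_top_jar in the frame of tray between -0.116 and 0.116 m and y of white_top_jar in the frame of tray between -0.056 and 0.056 m and z of white_top_jar in the frame of tray between -0.002 and 0.012 m), for 0.2 s.
2. the trip lever is pushed fully off (value of joint trip_lever below 0.08 rad), for 0.1 s.
3. the trip lever is thrown fully on (value of joint trip_lever above 1.02 rad), for 0.1 s.
At the end, for the whole second after the job is handed in: Every carton is at rest in the chute (past the edge, inside the walls, origin under 100 mm above the bench), every jar stands upright (within 0.15 rad) at rest on the tray floor, and the trip lever, after having been fully off (< 0.08 rad), is fully on (> 1.02 rad) (all of step 1 and value of joint trip_lever above 1.02 rad); the robot touches nothing.
It fails at once if a jar falls into the chute ((x of olive_jar in the frame of station between 0.045 and 0.175 m and y of olive_jar in the frame of station between -0.15 and 0.15 m and z of olive_jar in the frame of station between -1 and 0.11 m) or (x of orange_jar in the frame of station between 0.045 and 0.175 m and y of orange_jar in the frame of station between -0.15 and 0.15 m and z of orange_jar in the frame of station between -1 and 0.11 m) or (x of white_top_jar in the frame of station between 0.045 and 0.175 m and y of white_top_jar in the frame of station between -0.15 and 0.15 m and z of white_top_jar in the frame of station between -1 and 0.11 m)).
It fails at once if a carton is lifted clear of the ledge (its underside's centre over 80 mm above it) (z of any of carton_0, carton_1, carton_2 in the frame of station above 0.21 m).
It fails at once if a bystander is moved by more than 40 mm (distance of any of small_red, bench_timer, tape_roll from where it was at the start of the episode above 0.04 m).
Of carton_0, carton_1, carton_2 only 2 to 3 are there at a start; the rules pass over those that are not, and their reading is None.
Of olive_jar, orange_jar, white_top_jar only 2 to 3 are there at a start; the rules pass over those that are not, and their reading is None.
At some moment in a run one of carton_0, carton_1, carton_2 may be knocked a few centimetres aside while the robot is not near it.
It also fails if it takes over 210 s, if anything falls off the work surface, if the arm or the gripper's body presses on something with over 40 N, if the wrist force passes 120 N, or if a joint passes its speed limit or range.

## Working session

There is one attempt and no reset: what is moved stays moved. The work goes in short steps, Python scripts to look and compute and a tool call to move; the robot and the scene stay as the last step left them, time stands still between calls to the robot, and variables do not carry over. Pictures are saved under pics/ and viewed, about 12 in all and at most 16, crops included, and the job is handed in when it is done.

Besides the shell and the picture viewer there is one more tool, called after "Emit:" as a command line: name --argument value ..., lists and objects as JSON in quotes. carry_out: Moves the arm, as the interface text tells. Its arguments: {"type":"object","properties":{"moves":{"type":"array"},"newtons":{"type":"number"}},"required":["moves"]}

```bash
mkdir -p pics; ls; python3 - <<'E'
from station import bot
import cv2,numpy as np
o=bot.get_obs()
for k,v in o.items(): print(k,np.round(v,3))
ims=[]
for c in ["scene","top"]:
    print(c,bot.camera_info(c))
    im=bot.read_camera(c); cv2.imwrite(f"pics/{c}0.png",im[:,:,::-1])
print(bot.camera_info("wrist"))
E
```

```text
pics
t 0.0
q [-1.304  0.478  0.022  1.556 -0.011  1.109 -0.083]
joint_vel [-0.     0.    -0.    -0.     0.002  0.    -0.001]
joint_torque [-1.0000e-03 -5.9645e+01  1.6080e+00 -2.8119e+01  1.2000e-02  9.0000e-03
  0.0000e+00]
eef_pos [0.247 0.628 0.247]
tool_rot [-0.     0.186  0.982 -0.001]
contact_force [0.594 0.186 0.418]
torque [-0.001  0.031  0.06 ]
gripper_width 0.998
scene {'vertical_fov': 42.871120098253265, 'cx': 323.3085383606271, 'cy': 244.15006673962745, 'position': array([-0.85151896,  0.61730286,  1.76322084]), 'attitude': array([-0.49499242, -0.18978515,  0.31632092,  0.78670527])}
top {'vertical_fov': 49.70526038055203, 'cx': 317.77061260506827, 'cy': 239.37816092213578, 'position': array([ 0.33077467, -0.08560316,  1.53880451]), 'attitude': array([ 0.71358142,  0.04645525, -0.04035746, -0.69786441])}
{'vertical_fov': 58.09649413060728, 'cx': 321.5101337032497, 'cy': 243.40041438045174, 'position': array([0.17510147, 0.65564624, 0.37229709]), 'attitude': array([ 0.81665375, -0.12617159, -0.08540705,  0.5566534 ])}
```

View pics/top0.png

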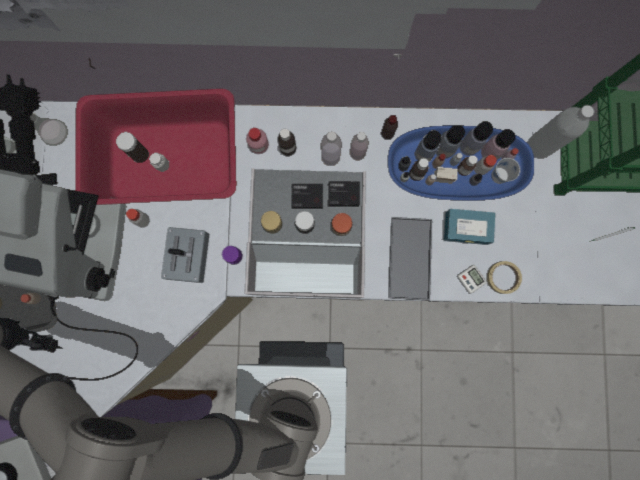

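View pics/scene0.png

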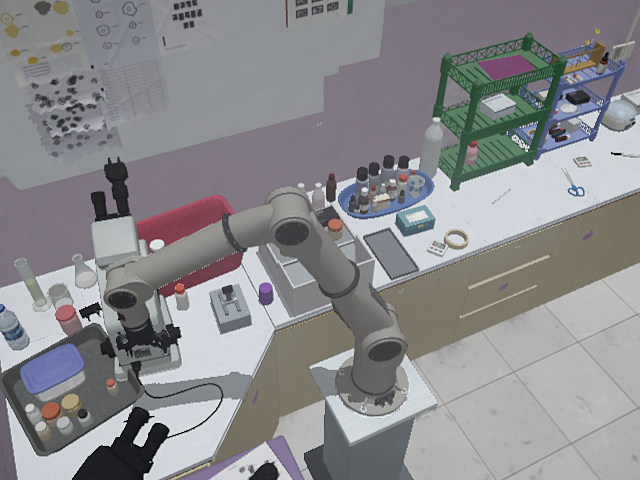

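Top view: two cartons at (307,194) and (344,193); olive jar at (271,221), white-top at (304,221), orange at (342,223). The tray is at (410,258), the switch box at (185,255), and a purple look-alike at (232,255) to avoid. Next I'll measure these with the networks.

```bash
cat > h.py <<'E'
from station import bot
import cv2,numpy as np
from scipy.spatial.transform import Rotation as R
def cam(c):
    i=bot.camera_info(c); q=i["attitude"]; f=240/np.tan(np.radians(i["vertical_fov"]/2))
    return i["position"],R.from_quat([q[1],q[2],q[3],q[0]]).as_matrix(),f,i["cx"],i["cy"]
def unproj(C,uv,z):
    p,M,f,cx,cy=C; uv=np.atleast_2d(uv).astype(float)
    d=np.c_[(uv[:,0]-cx)/f,-(uv[:,1]-cy)/f,-np.ones(len(uv))]@M.T
    return p+d*((z-p[2])/d[:,2])[:,None]
def proj(C,X):
    p,M,f,cx,cy=C; c=(np.atleast_2d(X)-p)@M
    return np.c_[cx+f*c[:,0]/-c[:,2],cy-f*c[:,1]/-c[:,2]]
def tool():
    o=bot.get_obs(); q=o["tool_rot"]
    return o,np.array(o["eef_pos"]),R.from_quat([q[1],q[2],q[3],q[0]]).as_matrix()
def shift(target):
    "cm in tool axes from measured pose to world target"
    o,p,M=tool(); return np.round(M.T@(np.array(target)-p)*100,2)
def save(c,n,im=None):
    im=bot.read_camera(c) if im is None else im
    cv2.imwrite(f"pics/{n}.png",im[:,:,::-1]); return im
E
python3 - <<'E'
from h import *
C=cam("top"); bot.read_camera("top")
for n,z in dict(station=.13,tray=.018,switch_box=.065,trip_lever=.15,carton_0=.16,olive_jar=.196,orange_jar=.192,white_top_jar=.205,small_red=.1,bench_timer=.018,tape_roll=.025).items():
    for s in bot.silhouettes(n,"top")[:4]:
        if s["score"]<.2: continue
        r=s["region"].astype(np.uint8); cs,_=cv2.findContours(r,0,2); k=max(cs,key=cv2.contourArea)
        box=cv2.boxPoints(cv2.minAreaRect(k))
        print(n,round(s["score"],2),np.round(s["location"]),"loc",np.round(unproj(C,s["location"],z)[0,:2],3),"box",np.round(unproj(C,box,z)[:,:2],3).tolist())
for i,z,s in [("fp",0,0)]: print(proj(C,[[0,0,0],[.6,0,0]]))
E
```

```text
station 0.59 [301. 246.] loc [ 0.486 -0.027] box [[0.349, 0.124], [0.699, 0.128], [0.696, -0.203], [0.348, -0.197]]
tray 0.77 [408. 258.] loc [ 0.47  -0.335] box [[0.348, -0.278], [0.591, -0.284], [0.59, -0.409], [0.347, -0.401]]
switch_box 0.96 [185. 254.] loc [0.462 0.307] box [[0.391, 0.379], [0.547, 0.366], [0.532, 0.239], [0.376, 0.253]]
trip_lever 0.66 [171. 249.] loc [0.467 0.323] box [[0.467, 0.332], [0.468, 0.292], [0.452, 0.291], [0.451, 0.331]]
trip_lever 0.62 [305. 193.] loc [ 0.63  -0.035] box [[0.653, 0.005], [0.655, -0.08], [0.588, -0.081], [0.587, 0.003]]
carton_0 0.87 [342. 194.] loc [ 0.625 -0.133] box [[0.661, -0.096], [0.663, -0.18], [0.591, -0.181], [0.59, -0.097]]
carton_0 0.79 [308. 194.] loc [ 0.624 -0.042] box [[0.651, 0.004], [0.653, -0.08], [0.587, -0.081], [0.585, 0.003]]
olive_jar 0.55 [272. 225.] loc [0.531 0.047] box [[0.543, 0.09], [0.58, 0.056], [0.539, 0.014], [0.503, 0.048]]
orange_jar 0.9 [340. 221.] loc [ 0.547 -0.13 ] box [[0.568, -0.103], [0.569, -0.158], [0.51, -0.159], [0.509, -0.104]]
orange_jar 0.68 [516. 273.] loc [ 0.421 -0.587] box [[0.39
[... 370 characters left out ...]
0.595, 0.469], [0.563, 0.4], [0.524, 0.417]]
small_red 0.6 [407. 257.] loc [ 0.465 -0.321] box [[0.347, -0.264], [0.577, -0.273], [0.575, -0.392], [0.345, -0.381]]
small_red 0.3 [303. 248.] loc [ 0.482 -0.03 ] box [[0.35, 0.128], [0.707, 0.133], [0.704, -0.205], [0.348, -0.199]]
bench_timer 0.63 [472. 280.] loc [ 0.409 -0.525] box [[0.422, -0.476], [0.46, -0.53], [0.404, -0.567], [0.367, -0.513]]
bench_timer 0.57 [406. 258.] loc [ 0.47  -0.332] box [[0.349, -0.277], [0.591, -0.285], [0.589, -0.411], [0.347, -0.401]]
tape_roll 0.65 [514. 274.] loc [ 0.429 -0.645] box [[0.462, -0.566], [0.464, -0.665], [0.374, -0.663], [0.372, -0.565]]
[[289.22510821 418.78905363]
 [295.09221245 212.72815201]]
```

Emit:
carry_out --moves '[[[0,0,-5],[-5,-5,-2],7],[[0,0,-10],[-9,-9,-5],7],[[0,0,-15],[-13,-13,-8],7],[[0,0,-20],[-17,-17,-11],7],[[0,0,-21.5],[-21.5,-21.5,-13],7]]'

```text
t: 1.32
eef_pos: [0.3619, 0.3647, 0.3735]
tool_rot: [0.001, -0.001, 1.0, 0.001]
contact_force: [1.5, 0.2, 0.1]
gripper_width: 0.818
```

Emit:
carry_out --moves '[[[0,0,0],[0,-6,0],7],[[0,0,0],[-2,-12,0],7],[[0,0,0],[-4,-18,0],7],[[0,0,0],[-6,-24,0],7],[[0,0,0],[-8,-30,0],7]]'

```text
t: 1.95
eef_pos: [0.4406, 0.0669, 0.3723]
tool_rot: [0.001, -0.0, 1.0, 0.0]
contact_force: [1.3, 1.1, 0.1]
gripper_width: 0.82
```

Emit:
carry_out --moves '[[[0,0,0],[-4,-5,-1],7],[[0,0,0],[-8,-10.5,-3],7],[[0,0,0],[-8,-10.5,-3],7]]'

```text
t: 2.33
eef_pos: [0.522, -0.0402, 0.4032]
tool_rot: [0.001, 0.003, 1.0, -0.001]
contact_force: [-1.2, 0.8, -0.6]
gripper_width: 0.82
```

```bash
python3 - <<'E'
from h import *
o,p,M=tool(); print(p,np.round(o["tool_rot"],4))
C=cam("wrist"); save("wrist","w1"); print(np.round(C[0],3),np.round(C[1],3).tolist(), np.round(C[2:],2))
for n,z in dict(carton_0=.16,olive_jar=.196,orange_jar=.192,white_top_jar=.205).items():
    for s in bot.silhouettes(n,"wrist")[:4]:
        if s["score"]<.2: continue
        r=s["region"].astype(np.uint8); cs,_=cv2.findContours(r,0,2); k=max(cs,key=cv2.contourArea)
        print(n,round(s["score"],2),np.round(s["location"]),np.round(unproj(C,s["location"],z)[0,:2],3),np.round(unproj(C,cv2.boxPoints(cv2.minAreaRect(k)),z)[:,:2],3).tolist())
E
```

```text
[ 0.52201396 -0.04018208  0.40316094] [ 1.3e-03  3.1e-03  1.0e+00 -7.0e-04]
[ 0.444 -0.04   0.528] [[0.006, -0.953, -0.304], [1.0, 0.005, 0.003], [-0.001, -0.304, 0.953]] [432.11 321.51 243.4 ]
carton_0 0.97 [228. 299.] [ 0.615 -0.128] [[0.586, -0.178], [0.587, -0.089], [0.663, -0.092], [0.663, -0.187]]
olive_jar 0.59 [434. 229.] [0.538 0.049] [[0.534, 0.008], [0.498, 0.042], [0.543, 0.09], [0.582, 0.056]]
orange_jar 0.71 [212. 229.] [ 0.539 -0.129] [[0.551, -0.168], [0.495, -0.13], [0.522, -0.086], [0.582, -0.123]]
white_top_jar 0.68 [537. 127.] [0.46  0.116] [[0.475, 0.101], [0.441, 0.102], [0.445, 0.133], [0.48, 0.134]]
white_top_jar 0.66 [328. 234.] [ 0.539 -0.036] [[0.507, -0.056], [0.508, -0.011], [0.57, -0.01], [0.57, -0.057]]
```

View pics/w1.png

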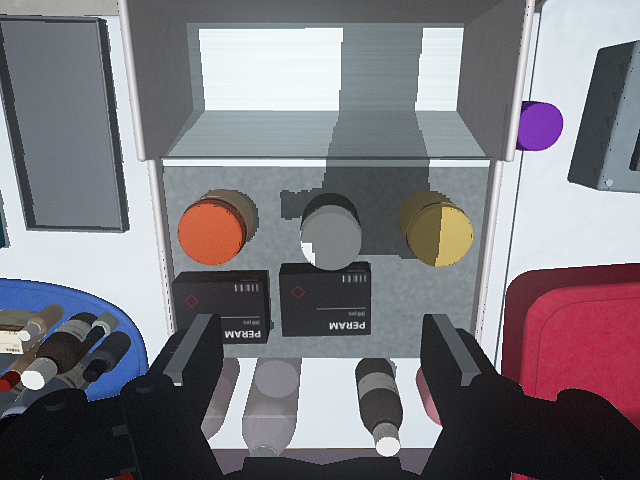

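```bash
python3 - <<'E'
from h import *
C=cam("wrist")
for n,uv,z in [("orange",(211,233),.192),("white",(331,238),.205),("olive",(439,234),.196)]+[("edgeR",(163,163),.13),("edgeL",(491,161),.13),("farR",(168,357),.13),("farL",(477,357),.13)]+[("tray",u,.018) for u in [(-2,17),(103,17),(128,230),(27,229)]]+[("cart0",u,.16) for u in [(173,274),(268,270),(270,330),(177,334)]]+[("cart1",u,.16) for u in [(281,264),(370,263),(371,323),(281,326)]]:
    print(n,np.round(unproj(C,uv,z)[0],3))
E
```

```text
orange [ 0.539 -0.123  0.192]
white [ 0.539 -0.027  0.205]
olive [0.538 0.059 0.196]
edgeR [ 0.491 -0.178  0.13 ]
edgeL [0.488 0.119 0.13 ]
farR [ 0.693 -0.194  0.13 ]
farL [0.692 0.129 0.13 ]
tray [ 0.352 -0.377  0.018]
tray [ 0.352 -0.266  0.018]
tray [ 0.586 -0.27   0.018]
tray [ 0.585 -0.393  0.018]
cart0 [ 0.587 -0.169  0.16 ]
cart0 [ 0.583 -0.083  0.16 ]
cart0 [ 0.644 -0.083  0.16 ]
cart0 [ 0.649 -0.171  0.16 ]
cart1 [ 0.577 -0.071  0.16 ]
cart1 [0.576 0.01  0.16 ]
cart1 [0.636 0.013 0.16 ]
cart1 [ 0.64  -0.072  0.16 ]
```

```bash
python3 - <<'E'
from h import *
for c,f,U in [("top","top0",[(271,221),(304,221),(342,223)]),("wrist","w1",[(439,234),(331,238),(211,233)])]:
    C=cam(c); im=cv2.imread(f"pics/{f}.png"); hsv=cv2.cvtColor(im,cv2.COLOR_BGR2HSV)
    for n,uv,z,r in zip(["olive","white","orange"],U,[.196,.205,.192],[.027,.026,.028]):
        u,v=uv; c0=C[0]; R0=C[2]*r/abs(c0[2]-z)*1.6
        yy,xx=np.mgrid[:480,:640]; m=(np.hypot(xx-u,yy-v)<R0)
        if n=="white": m&=(hsv[...,1]<25)&(hsv[...,2]>130)
        else:
            h=hsv[v,u+int(R0*.3)].astype(int); m&=(abs(hsv[...,0].astype(int)-h[0])<7)&(hsv[...,1]>90)
        k=max(cv2.findContours(m.astype(np.uint8),0,2)[0],key=cv2.contourArea)
        (a,b),rr=cv2.minEnclosingCircle(k)
        print(c,n,np.round([a,b,rr],1),np.round(unproj(C,(a,b),z)[0],3), "rad",round(rr/C[2]*abs(c0[2]-z),4))
C=cam("top"); print([np.round(unproj(C,u,.13)[0],3).tolist() for u in [(248,243),(360,243),(254,170),(365,170)]])
E
```

```text
top olive [267. 228.   0.] [0.524 0.062 0.196] rad 0.0
top white [304.1 219.7   9.3] [ 0.546 -0.035  0.205] rad 0.0241
top orange [341.4 223.   10.3] [ 0.542 -0.133  0.192] rad 0.0268
wrist olive [438.8 233.1  34. ] [0.538 0.059 0.196] rad 0.026
wrist white [297.  240.   30.2] [ 0.541 -0.053  0.205] rad 0.0225
wrist orange [211.5 231.   34.7] [ 0.538 -0.123  0.192] rad 0.0268
[[0.49, 0.119, 0.13], [0.497, -0.187, 0.13], [0.696, 0.111, 0.13], [0.702, -0.198, 0.13]]
```

```bash
python3 - <<'E'
import cv2
im=cv2.imread("pics/top0.png"); cv2.imwrite("pics/topcrop.png",cv2.resize(im[160:310,150:450],None,fx=2.66,fy=2.66,interpolation=cv2.INTER_CUBIC))
E
```

```text
(no output)
```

View pics/topcrop.png

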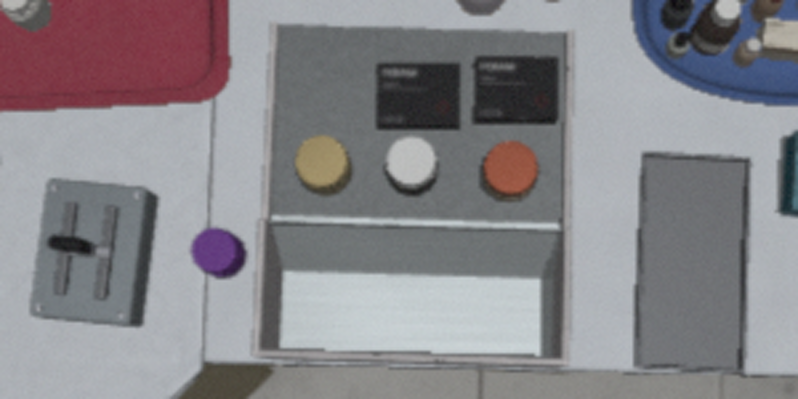

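```bash
python3 - <<'E'
from h import *
M=np.array([[0.006, -0.953, -0.304], [1.0, 0.005, 0.003], [-0.001, -0.304, 0.953]])
C=(np.array([.444,-.04,.528]),M,432.11,321.51,243.4)
for n,uv,z in [("orange",(211.5,232),.192),("white",(331,238),.205),("olive",(439,233.5),.196)]+[("edgeR",(163,163),.13),("edgeL",(491,161),.13),("farR",(168,357),.13),("farL",(477,357),.13)]+[("tray",u,.018) for u in [(-2,17),(103,17),(128,230),(27,229)]]+[("cart0",u,.16) for u in [(173,274),(268,270),(270,330),(177,334)]]+[("cart1",u,.16) for u in [(281,264),(370,263),(371,323),(281,326)]]:
    print(n,np.round(unproj(C,uv,z)[0],3))
o,p,_=tool(); print(p,o["tool_rot"],o["t"]); print(shift([.54,-.131,.27]))
E
```

```text
orange [ 0.541 -0.13   0.192]
white [ 0.543 -0.034  0.205]
olive [0.542 0.053 0.196]
edgeR [ 0.493 -0.185  0.13 ]
edgeL [0.493 0.114 0.13 ]
farR [ 0.696 -0.204  0.13 ]
farL [0.698 0.122 0.13 ]
tray [ 0.352 -0.384  0.018]
tray [ 0.353 -0.272  0.018]
tray [ 0.588 -0.279  0.018]
tray [ 0.586 -0.403  0.018]
cart0 [ 0.59  -0.177  0.16 ]
cart0 [ 0.587 -0.09   0.16 ]
cart0 [ 0.648 -0.091  0.16 ]
cart0 [ 0.652 -0.18   0.16 ]
cart1 [ 0.581 -0.078  0.16 ]
cart1 [0.58  0.003 0.16 ]
cart1 [0.641 0.005 0.16 ]
cart1 [ 0.644 -0.08   0.16 ]
[ 0.51968848 -0.03431253  0.40133346] [-5.74382427e-04 -1.45132737e-03  9.99998724e-01  3.40768185e-04] 2.575
[-2.02 -9.68 13.12]
```

Emit:
carry_out --moves '[[[0,0,0],[-1,-5,4],7.2],[[0,0,0],[-2.1,-9.7,8],7.2],[[0,0,0],[-2.1,-9.7,13],7.2],[[0,0,0],[-2.1,-9.7,13],7.2],[[0,0,0],[-2.1,-9.7,13],7.2]]' --newtons 30

```text
t: 3.2
eef_pos: [0.5422, -0.1316, 0.2734]
tool_rot: [0.001, -0.001, 1.0, 0.0]
contact_force: [0.3, 0.6, 0.3]
gripper_width: 0.844
```

```bash
python3 - <<'E'
from h import *
o,p,_=tool(); C=cam("wrist"); save("wrist","w2"); print(p,o["tool_rot"],shift([.541,-.131,.172]))
s=bot.silhouettes("orange_jar","wrist")
for a in s[:2]:
    k=max(cv2.findContours(a["region"].astype(np.uint8),0,2)[0],key=cv2.contourArea); print(a["score"],a["location"],cv2.boundingRect(k))
im=cv2.imread("pics/w2.png"); hsv=cv2.cvtColor(im,cv2.COLOR_BGR2HSV); m=((hsv[...,0]<12)&(hsv[...,1]>150)&(hsv[...,2]>90)).astype(np.uint8)
k=max(cv2.findContours(m,0,2)[0],key=cv2.contourArea); c,r=cv2.minEnclosingCircle(k); print(c,r,cv2.boundingRect(k),unproj(C,c,.192))
E
```

```text
[ 0.5422393  -0.13158048  0.273445  ] [ 7.93777568e-04 -1.37723466e-03  9.99998699e-01  2.75197829e-04] [ 0.2   0.07 10.2 ]
0.83 [317.3, 257.7] (268, 195, 104, 119)
0.24 [416.1, 137.2] (193, 0, 447, 443)
(320.1314697265625, 261.4539489746094) 52.36112976074219 (270, 212, 102, 102) [[ 0.53995691 -0.13244329  0.192     ]]
```

Well aligned. Descend, grip, lift.

Emit:
carry_out --moves '[[[0,0,0],[0.2,0,5],7.2],[[0,0,0],[0.2,0,9],7.2],[[0,0,0],[0.2,0,10.2],7.2],[[0,0,0],[0.2,0,10.2],5],[[0,0,0],[0.2,0,10.2],4]]' --newtons 30

```text
t: 3.92
eef_pos: [0.5408, -0.1332, 0.1717]
tool_rot: [0.002, -0.0, 1.0, -0.0]
contact_force: [-0.2, -0.3, -1.4]
gripper_width: 0.643
```

Emit:
carry_out --moves '[[[0,0,0],[0,0,0],4],[[0,0,0],[0,0,0],4],[[0,0,0],[0,0,-3],4],[[0,0,0],[0,0,-8],4],[[0,0,0],[0,0,-13],4]]'

```text
t: 4.55
eef_pos: [0.5391, -0.133, 0.3013]
tool_rot: [-0.0, -0.0, 1.0, -0.0]
contact_force: [0.5, 0.1, -0.5]
gripper_width: 0.647
```

Emit:
carry_out --moves '[[[0,0,0],[-0.2,-5,0],4],[[0,0,0],[-0.4,-10,0],4],[[0,0,0],[-0.6,-15,0],4],[[0,0,0],[-0.6,-20,2],4],[[0,0,0],[-0.6,-21,6],4]]'

```text
t: 5.18
eef_pos: [0.5449, -0.3484, 0.2411]
tool_rot: [0.002, 0.003, 1.0, -0.002]
contact_force: [0.8, 0.1, -0.5]
gripper_width: 0.648
```

Emit:
carry_out --moves '[[[0,0,0],[0,0,5],4],[[0,0,0],[0,0,10],4],[[0,0,0],[0,0,15],4],[[0,0,0],[0,0,17],4],[[0,0,0],[0,0,17],4]]'

```text
t: 5.8
eef_pos: [0.5452, -0.3428, 0.0693]
tool_rot: [-0.001, -0.0, 1.0, 0.0]
contact_force: [-0.6, -0.0, -0.3]
gripper_width: 0.644
```

```bash
python3 - <<'E'
from h import *
o,p,_=tool(); C=cam("wrist"); save("wrist","w3"); print(p,o["tool_rot"],o["contact_force"],shift([.545,-.343,.047]))
E
```

```text
[ 0.54515782 -0.3428065   0.06929716] [-8.40236939e-04 -1.95854830e-04  9.99999566e-01  3.50285244e-04] [-0.60056139 -0.02249111 -0.2941162 ] [0.11 0.06 2.39]
```

View pics/w3.png

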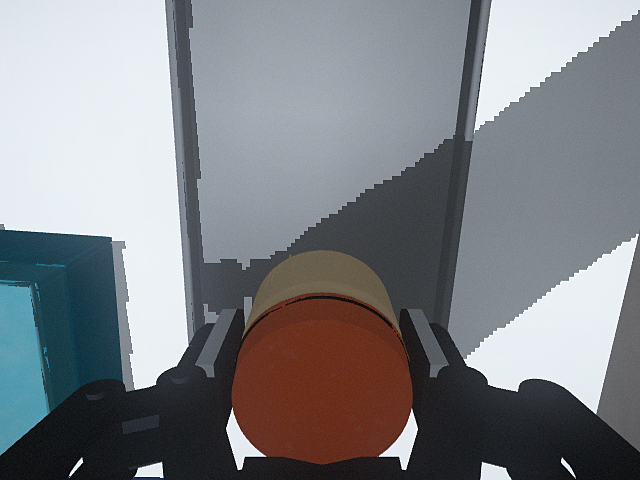

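Jar is centred between the tray walls (left ≈190, right ≈455). Lower and release.

Emit:
carry_out --moves '[[[0,0,0],[0.3,0,1.5],4],[[0,0,0],[0.3,0,2.3],4],[[0,0,0],[0.3,0,2.3],4],[[0,0,0],[0.3,0,2.3],7],[[0,0,0],[0.3,0,2.3],7]]'

```text
t: 6.48
eef_pos: [0.5429, -0.3432, 0.0474]
tool_rot: [0.0, -0.0, 1.0, -0.0]
contact_force: [0.4, 0.4, 0.5]
gripper_width: 0.821
```

Emit:
carry_out --moves '[[[0,0,0],[0,0,-3],7],[[0,0,0],[0,0,-8],7],[[0,0,0],[0,0,-14],7],[[0,0,0],[0,0,-20],7],[[0,0,0],[0,3,-24],7]]'

```text
t: 7.1
eef_pos: [0.5422, -0.3158, 0.2908]
tool_rot: [0.002, 0.002, 1.0, -0.002]
contact_force: [1.3, 0.7, 0.0]
gripper_width: 0.82
```

Emit:
carry_out --moves '[[[0,0,0],[0,6,0],7],[[0,0,0],[0,12,0],7],[[0,0,0],[0,18,0],7],[[0,0,0],[0,24,0],7],[[0,0,0],[0,28,0],7]]'

```text
t: 7.72
eef_pos: [0.5422, -0.0297, 0.2873]
tool_rot: [0.0, -0.002, 1.0, 0.001]
contact_force: [-0.2, 0.5, -0.2]
gripper_width: 0.817
```

```bash
python3 - <<'E'
from h import *
o,p,_=tool(); print(p,shift([.543,-.034,.182]))
C=cam("wrist"); save("wrist","w4")
for n,z in [("orange_jar",.066),("white_top_jar",.205),("olive_jar",.196)]:
  for a in bot.silhouettes(n,"wrist")[:2]: print(n,round(a["score"],2),a["location"],unproj(C,a["location"],z))
E
```

```text
[ 0.5422486  -0.02971076  0.28726674] [-0.07 -0.44 10.53]
orange_jar 0.57 [5.2, 200.7] [[ 0.53893383 -0.28698662  0.066     ]]
white_top_jar 0.88 [313.6, 257.8] [[ 0.53821396 -0.03389066  0.205     ]]
white_top_jar 0.73 [610.5, 107.9] [[0.46503212 0.10216289 0.205     ]]
```

View pics/w4.png

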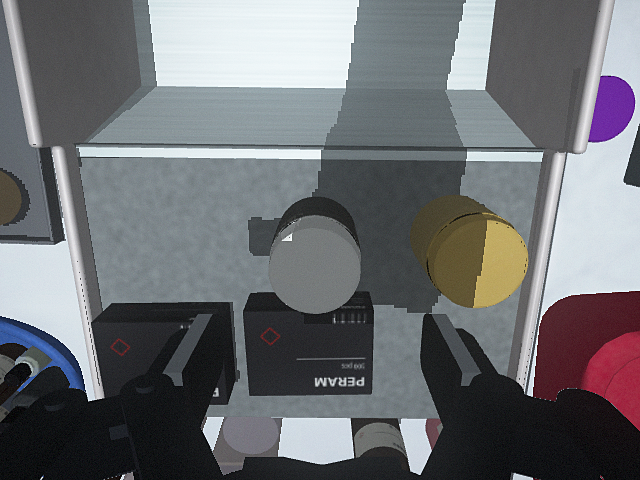

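White lid is at (315,265), olive at (475,260), both still upright. Descend on the white-top jar.

Emit:
carry_out --moves '[[[0,0,0],[0,-0.4,5],7],[[0,0,0],[0,-0.4,9],7],[[0,0,0],[0,-0.4,10.5],7],[[0,0,0],[0,-0.4,10.5],5],[[0,0,0],[0,-0.4,10.5],4]]'

```text
t: 8.55
eef_pos: [0.5434, -0.0375, 0.1833]
tool_rot: [0.001, 0.0, 1.0, 0.0]
contact_force: [0.2, -0.6, -1.7]
gripper_width: 0.593
```

Emit:
carry_out --moves '[[[0,0,0],[0,0,0],4],[[0,0,0],[0,0,0],4],[[0,0,0],[0,0,-3],4],[[0,0,0],[0,0,-8],4],[[0,0,0],[0,0,-13],4]]'

```text
t: 9.18
eef_pos: [0.5421, -0.037, 0.3134]
tool_rot: [-0.0, -0.0, 1.0, -0.0]
contact_force: [0.8, 0.1, -1.4]
gripper_width: 0.588
```

Emit:
carry_out --moves '[[[0,0,0],[0,-6,0],4],[[0,0,0],[0,-12,0],4],[[0,0,0],[0,-18,0],4],[[0,0,0],[2,-24,0],4],[[0,0,0],[6,-29,0],4]]'

```text
t: 9.8
eef_pos: [0.4837, -0.3274, 0.312]
tool_rot: [0.0, -0.0, 1.0, -0.001]
contact_force: [0.6, 1.0, -1.1]
gripper_width: 0.588
```

```bash
python3 - <<'E'
from h import *
o,p,_=tool(); print(p,o["gripper_width"],o["contact_force"],shift([.468,-.341,.057]))
E
```

```text
[ 0.48371526 -0.32735198  0.31198278] 0.5879318098692213 [ 0.60010103  1.03821567 -1.09132215] [ 1.58 -1.33 25.5 ]
```

Emit:
carry_out --moves '[[[0,0,0],[1.6,-1.3,4],4],[[0,0,0],[1.6,-1.3,9],4],[[0,0,0],[1.6,-1.3,14],4],[[0,0,0],[1.6,-1.3,19],4],[[0,0,0],[1.6,-1.3,22.5],4]]'

```text
t: 10.42
eef_pos: [0.4675, -0.3376, 0.0849]
tool_rot: [-0.001, -0.0, 1.0, 0.0]
contact_force: [-0.3, -0.5, -1.9]
gripper_width: 0.585
```

Emit:
carry_out --moves '[[[0,0,0],[0,0,1.5],4],[[0,0,0],[0,0,2.9],4],[[0,0,0],[0,0,2.9],4],[[0,0,0],[0,0,2.9],7],[[0,0,0],[0,0,2.9],7]]'

```text
t: 11.05
eef_pos: [0.4687, -0.3388, 0.059]
tool_rot: [0.001, -0.0, 1.0, -0.0]
contact_force: [-1.3, -0.6, 0.2]
gripper_width: 0.817
```

Emit:
carry_out --moves '[[[0,0,0],[0,0,-3],7],[[0,0,0],[0,0,-8],7],[[0,0,0],[0,0,-14],7],[[0,0,0],[0,0,-20],7],[[0,0,0],[0,3,-24],7]]'

```text
t: 11.68
eef_pos: [0.4678, -0.3107, 0.3018]
tool_rot: [0.002, 0.002, 1.0, -0.001]
contact_force: [0.9, 0.3, -0.1]
gripper_width: 0.818
```

Emit:
carry_out --moves '[[[0,0,0],[-2,6,0],7],[[0,0,0],[-4,12,0],7],[[0,0,0],[-6,18,0],7],[[0,0,0],[-7.4,24,0],7],[[0,0,0],[-7.4,30,0],7]]'

```text
t: 12.3
eef_pos: [0.5425, -0.0061, 0.2987]
tool_rot: [0.001, -0.0, 1.0, 0.0]
contact_force: [0.9, 0.3, 1.1]
gripper_width: 0.821
```

Emit:
carry_out --moves '[[[0,0,0],[0,6,0],7],[[0,0,0],[0,6.5,0],7],[[0,0,0],[0,6.5,0],7]]'

```text
t: 12.68
eef_pos: [0.5418, 0.0565, 0.2983]
tool_rot: [0.0, -0.0, 1.0, -0.0]
contact_force: [-0.1, -1.2, 0.7]
gripper_width: 0.816
```

```bash
python3 - <<'E'
from h import *
o,p,_=tool(); C=cam("wrist"); save("wrist","w5"); print(p)
for n,z in [("olive_jar",.17)]:
  for a in bot.silhouettes(n,"wrist")[:2]: print(n,round(a["score"],2),a["location"],unproj(C,a["location"],z))
im=cv2.imread("pics/w5.png"); hsv=cv2.cvtColor(im,cv2.COLOR_BGR2HSV); m=cv2.inRange(hsv,(15,110,60),(32,255,255))
k=max(cv2.findContours(m,0,2)[0],key=cv2.contourArea); c,r=cv2.minEnclosingCircle(k); print(c,r,cv2.boundingRect(k)); t=unproj(C,c,.196)[0]; print(t); print(shift([t[0],t[1],.174]))
E
```

```text
[0.54175147 0.0565247  0.2983101 ]
olive_jar 0.6 [320.4, 248.3] [[0.54776814 0.05563593 0.17      ]]
(320.91839599609375, 253.17457580566406) 46.488067626953125 (276, 208, 91, 92)
[0.54205845 0.05597081 0.196     ]
[-0.02  0.13 12.42]
```

Emit:
carry_out --moves '[[[0,0,0],[0,0,5],7.2],[[0,0,0],[0,0,10],7.2],[[0,0,0],[0,0,12.4],7.2],[[0,0,0],[0,0,12.4],5],[[0,0,0],[0,0,12.4],4]]'

```text
t: 13.4
eef_pos: [0.5426, 0.0557, 0.175]
tool_rot: [0.001, 0.001, 1.0, 0.0]
contact_force: [-0.3, -0.5, -0.1]
gripper_width: 0.627
```

Emit:
carry_out --moves '[[[0,0,0],[0,0,0],4],[[0,0,0],[0,0,0],4],[[0,0,0],[0,0,-3],4],[[0,0,0],[0,0,-8],4],[[0,0,0],[0,0,-13],4]]'

```text
t: 14.02
eef_pos: [0.5415, 0.0567, 0.3056]
tool_rot: [0.0, -0.0, 1.0, 0.0]
contact_force: [1.0, -0.0, -1.9]
gripper_width: 0.624
```

Emit:
carry_out --moves '[[[0,0,0],[0,-6,0],4],[[0,0,0],[1,-12,0],4],[[0,0,0],[3,-18,0],4],[[0,0,0],[5,-24,0],4],[[0,0,0],[7,-30,0],4]]'

```text
t: 14.65
eef_pos: [0.4718, -0.2428, 0.3045]
tool_rot: [0.001, -0.0, 1.0, 0.0]
contact_force: [0.9, -0.2, -1.9]
gripper_width: 0.623
```

Emit:
carry_out --moves '[[[0,0,0],[3,-4,0],4],[[0,0,0],[7.8,-8,0],4],[[0,0,0],[7.8,-9.2,4],4],[[0,0,0],[7.8,-9.2,8],4],[[0,0,0],[7.8,-9.2,8],4]]'

```text
t: 15.28
eef_pos: [0.393, -0.3321, 0.2221]
tool_rot: [-0.002, 0.0, 1.0, 0.001]
contact_force: [-0.0, 0.2, -0.4]
gripper_width: 0.626
```

```bash
python3 - <<'E'
from h import *
o,p,_=tool(); print(p,o["gripper_width"],o["contact_force"],shift([.394,-.338,.049]))
E
```

```text
[ 0.39303152 -0.33206233  0.22211308] 0.6258279744335471 [-0.02189186  0.24439021 -0.44159413] [-0.18 -0.64 17.31]
```

Emit:
carry_out --moves '[[[0,0,0],[-0.1,-0.4,5],4],[[0,0,0],[-0.1,-0.4,10],4],[[0,0,0],[-0.1,-0.4,14.5],4],[[0,0,0],[-0.1,-0.4,16],4],[[0,0,0],[-0.1,-0.4,17.2],4]]'

```text
t: 15.9
eef_pos: [0.3971, -0.3379, 0.0529]
tool_rot: [0.001, -0.001, 1.0, -0.001]
contact_force: [0.7, 0.3, -0.8]
gripper_width: 0.625
```

Emit:
carry_out --moves '[[[0,0,0],[0,0,0],4],[[0,0,0],[0,0,0],7],[[0,0,0],[0,0,0],7],[[0,0,0],[0,0,-3],7],[[0,0,0],[0,0,-8],7]]'

```text
t: 16.52
eef_pos: [0.395, -0.3366, 0.1322]
tool_rot: [-0.001, -0.0, 1.0, 0.001]
contact_force: [1.2, 0.9, 0.7]
gripper_width: 0.82
```

Emit:
carry_out --moves '[[[0,0,0],[-2,0,-5],2],[[0,0,0],[-6,2,-10],0],[[0,0,0],[-10,4,-14],0],[[0,0,0],[-10,9,-17],0],[[0,0,0],[-10,15,-19],0]]'

```text
t: 17.15
eef_pos: [0.4962, -0.1874, 0.3236]
tool_rot: [0.001, 0.001, 1.0, -0.001]
contact_force: [0.6, 1.4, 0.3]
gripper_width: 0.001
```

```bash
python3 - <<'E'
from h import *
o,p,_=tool(); print(p,o["tool_rot"],o["gripper_width"])
im=save("top","t2"); C=cam("top")
for n,z in [("olive_jar",.06),("orange_jar",.06),("white_top_jar",.06),("carton_0",.16)]:
  for a in bot.silhouettes(n,"top")[:4]:
    if a["score"]>.4: print(n,round(a["score"],2),a["location"],unproj(C,a["location"],z)[0])
save("top","t2c",cv2.resize(im[160:310,230:450],None,fx=3,fy=3,interpolation=cv2.INTER_CUBIC))
E
```

```text
[ 0.49617809 -0.18736244  0.32362048] [ 1.23700512e-03  6.47447881e-04  9.99998899e-01 -5.03135477e-04] 0.0008927293522265858
olive_jar 0.67 [411.7, 282.8] [ 0.39470496 -0.34051318  0.06      ]
olive_jar 0.5 [411.0, 266.5] [ 0.44105758 -0.33849474  0.06      ]
orange_jar 0.58 [409.4, 230.9] [ 0.54354658 -0.33382713  0.06      ]
orange_jar 0.49 [286.1, 234.5] [0.52537844 0.02078056 0.06      ]
white_top_jar 0.87 [232.7, 252.9] [0.46879571 0.17246198 0.06      ]
white_top_jar 0.75 [409.8, 255.8] [ 0.47163411 -0.33504603  0.06      ]
carton_0 0.86 [307.8, 191.7] [ 0.63056483 -0.04175054  0.16      ]
```

View pics/t2c.png

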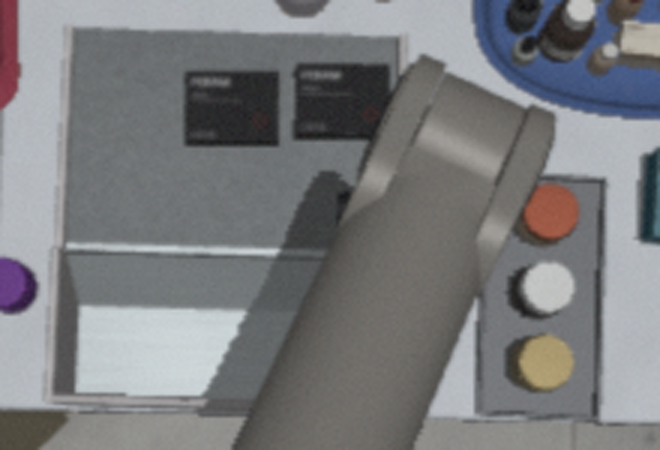

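All three jars are upright in the tray, at about (550,212), (546,287) and (545,362) in the crop. The two cartons haven't moved. Now the first push, on the right carton.

Emit:
carry_out --moves '[[[0,0,0],[-5,2,0],5],[[0,0,0],[-10,4,0],5],[[0,0,0],[-15,5.3,0],5],[[0,0,0],[-17.6,5.3,3],5],[[0,0,0],[-17.6,5.3,6],5]]'

```text
t: 18.02
eef_pos: [0.6728, -0.1369, 0.2596]
tool_rot: [-0.0, 0.001, 1.0, -0.001]
contact_force: [-0.7, 0.2, 0.3]
gripper_width: 0.592
```

```bash
python3 - <<'E'
from h import *
o,p,_=tool(); C=cam("wrist"); save("wrist","w6"); print(p,o["tool_rot"],o["gripper_width"],shift([.672,-.134,.153]))
for a in bot.silhouettes("carton_0","wrist")[:3]:
    k=max(cv2.findContours(a["region"].astype(np.uint8),0,2)[0],key=cv2.contourArea)
    print(round(a["score"],2),a["location"],np.round(unproj(C,cv2.boxPoints(cv2.minAreaRect(k)),.16)[:,:2],3).tolist())
E
```

```text
[ 0.67280134 -0.13687311  0.25957125] [-3.37260859e-04  6.78668743e-04  9.99999204e-01 -1.00859185e-03] 0.5919513285577345 [-0.31  0.27 10.21]
0.85 [508.4, 153.6] [[0.656, -0.085], [0.589, -0.09], [0.589, 0.002], [0.656, 0.015]]
0.8 [320.5, 172.1] [[0.599, -0.18], [0.598, -0.096], [0.663, -0.092], [0.664, -0.183]]
```

View pics/w6.png

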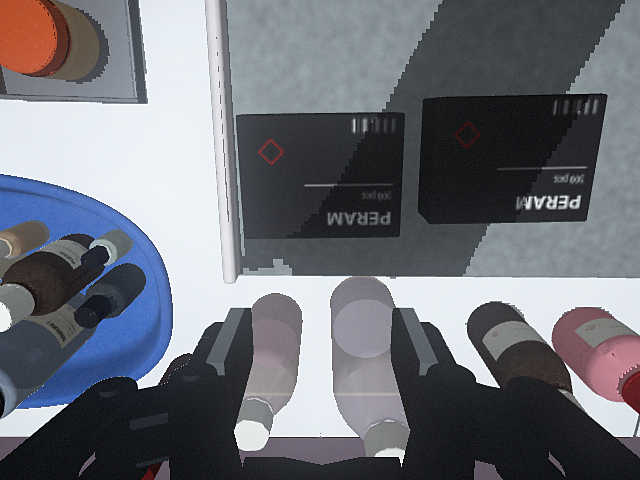

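```bash
python3 - <<'E'
from h import *
M=np.array([[0.006, -0.953, -0.304], [1.0, 0.005, 0.003], [-0.001, -0.304, 0.953]])
C1=(np.array([.444,-.04,.528]),M,432.11,321.51,243.4); C2=cam("wrist")
for u1,u2 in [((262,452),(384,440)),((278,378),(361,328))]:
  best=min(((np.linalg.norm(unproj(C1,u1,z)-unproj(C2,u2,z)),z) for z in np.arange(0,.3,.002)))
  print(best,unproj(C1,u1,best[1]),unproj(C2,u2,best[1]))
for u in [(240,238),(400,237),(405,114),(238,116),(420,218)]: print(u,unproj(C2,u,.16)[0],unproj(C2,u,.13)[0])
print(unproj(C2,(320,276),.13), unproj(cam("top"),(331,160),.1))
E
```

```text
(np.float64(0.0006879151910953321), np.float64(0.182)) [[ 0.77159702 -0.10143616  0.182     ]] [[ 0.77101268 -0.10179917  0.182     ]]
(np.float64(0.00843394755518031), np.float64(0.052000000000000005)) [[ 0.77692652 -0.09837618  0.052     ]] [[ 0.77019254 -0.10345408  0.052     ]]
(240, 238) [ 0.65836292 -0.18059928  0.16      ] [ 0.66716384 -0.18651816  0.13      ]
(400, 237) [ 0.65801365 -0.09469835  0.16      ] [ 0.66676752 -0.08904415  0.13      ]
(405, 114) [ 0.59477268 -0.09545149  0.16      ] [ 0.59500636 -0.08989876  0.13      ]
(238, 116) [ 0.59551832 -0.17795013  0.16      ] [ 0.59585246 -0.1835121   0.13      ]
(420, 218) [ 0.64755953 -0.08464106  0.16      ] [ 0.65490496 -0.07763189  0.13      ]
[[ 0.69208604 -0.13785114  0.13      ]] [[ 0.73710491 -0.10368147  0.1       ]]
```

Emit:
carry_out --moves '[[[0,0,0],[-0.5,0,4],5],[[0,0,0],[-0.5,0,8],5],[[0,0,0],[-0.5,0,10.4],5],[[0,0,0],[-0.5,0,10.4],5]]'

```text
t: 18.62
eef_pos: [0.6754, -0.1361, 0.1569]
tool_rot: [-0.001, 0.001, 1.0, -0.0]
contact_force: [0.2, 0.8, 0.2]
gripper_width: 0.587
```

Emit:
carry_out --moves '[[[0,0,0],[1.5,0,0],5],[[0,0,0],[4,0,0],5],[[0,0,0],[6.5,0,0],5],[[0,0,0],[9,0,0],5],[[0,0,0],[11.5,0,0],5]]'

```text
t: 19.25
eef_pos: [0.562, -0.1362, 0.1601]
tool_rot: [0.002, 0.001, 1.0, -0.0]
contact_force: [0.3, 0.4, 0.9]
gripper_width: 0.58
```

Emit:
carry_out --moves '[[[0,0,0],[2.5,0,0],5],[[0,0,0],[5,0,0],5],[[0,0,0],[6.7,0,0],5],[[0,0,0],[6.7,0,0],5],[[0,0,0],[6.7,0,0],5]]'

```text
t: 19.88
eef_pos: [0.4959, -0.1349, 0.1583]
tool_rot: [0.001, -0.0, 1.0, -0.0]
contact_force: [0.1, 0.3, 0.4]
gripper_width: 0.583
```

```bash
python3 - <<'E'
from h import *
o,p,_=tool(); print(p,o["contact_force"]); im=save("wrist","w7")
save("x","w7",cv2.resize(im,(480,360)))
E
```

```text
[ 0.49587886 -0.13493031  0.15830462] [0.13788774 0.26474214 0.40204512]
```

View pics/w7.png

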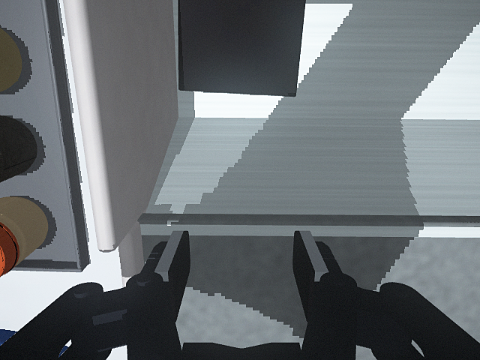

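The first carton is down on the chute floor (240,45 in this view). Next, above the second one.

Emit:
carry_out --moves '[[[0,0,0],[0,0,-5],5],[[0,0,0],[-2,2,-10],5],[[0,0,0],[-7,5,-10],5],[[0,0,0],[-12,8,-10],5],[[0,0,0],[-17,9.5,-10],5]]'

```text
t: 20.55
eef_pos: [0.667, -0.0364, 0.2574]
tool_rot: [0.0, -0.002, 1.0, 0.0]
contact_force: [0.1, -1.0, 0.8]
gripper_width: 0.588
```

Emit:
carry_out --moves '[[[0,0,0],[-1,0,0],5],[[0,0,0],[-1,0,0],5]]'

```text
t: 20.8
eef_pos: [0.6747, -0.0404, 0.2569]
tool_rot: [-0.001, -0.0, 1.0, -0.001]
contact_force: [-0.3, -0.4, -0.5]
gripper_width: 0.588
```

```bash
python3 - <<'E'
from h import *
o,p,_=tool(); C=cam("wrist"); im=save("wrist","w8"); print(p,o["tool_rot"])
for a in bot.silhouettes("carton_1","wrist")[:3]:
    k=max(cv2.findContours(a["region"].astype(np.uint8),0,2)[0],key=cv2.contourArea)
    print(round(a["score"],2),a["location"],cv2.boundingRect(k),np.round(unproj(C,cv2.boxPoints(cv2.minAreaRect(k)),.16)[:,:2],3).tolist())
save("x","w8",cv2.resize(im,(480,360)))
E
```

```text
[ 0.67471281 -0.04037108  0.25693838] [-5.30880493e-04 -8.68140685e-05  9.99999603e-01 -7.09795790e-04]
0.97 [326.3, 151.2] (240, 89, 174, 134) [[0.591, -0.08], [0.589, 0.003], [0.654, 0.009], [0.657, -0.082]]
0.5 [324.9, 90.5] (9, 0, 631, 286) [[0.551, -0.184], [0.551, 0.104], [0.692, 0.135], [0.692, -0.214]]
```

View pics/w8.png

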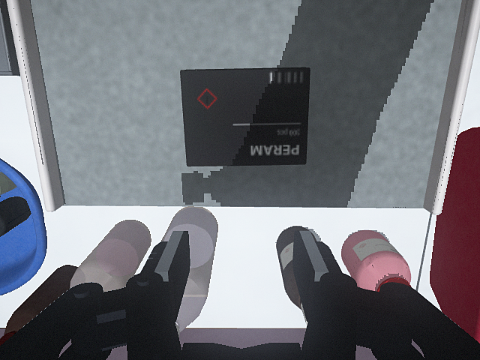

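The second carton sits centred under the gripper with its rear edge near x≈0.65. Descend and push.

Emit:
carry_out --moves '[[[0,0,0],[-0.1,0.1,4],5],[[0,0,0],[-0.1,0.1,8],5],[[0,0,0],[-0.1,0.1,10.2],5],[[0,0,0],[-0.1,0.1,10.2],5]]'

```text
t: 21.4
eef_pos: [0.6743, -0.039, 0.1547]
tool_rot: [-0.001, 0.0, 1.0, 0.0]
contact_force: [0.2, 0.5, 0.2]
gripper_width: 0.584
```

Emit:
carry_out --moves '[[[0,0,0],[1.5,0,0],5],[[0,0,0],[4,0,0],5],[[0,0,0],[6.5,0,0],5],[[0,0,0],[9,0,0],5],[[0,0,0],[11.5,0,0],5]]'

```text
t: 22.02
eef_pos: [0.5611, -0.0393, 0.1578]
tool_rot: [0.002, 0.0, 1.0, 0.0]
contact_force: [0.8, -0.2, 0.7]
gripper_width: 0.588
```

Emit:
carry_out --moves '[[[0,0,0],[2.5,0,0],5],[[0,0,0],[5,0,0],5],[[0,0,0],[6.7,0,0],5],[[0,0,0],[6.7,0,0],5],[[0,0,0],[6.7,0,-4],5]]'

```text
t: 22.65
eef_pos: [0.4932, -0.0388, 0.1956]
tool_rot: [-0.001, -0.0, 1.0, -0.0]
contact_force: [0.7, 1.1, 0.3]
gripper_width: 0.584
```

Emit:
carry_out --moves '[[[0,0,0],[0,0,-6],2],[[0,0,0],[0,0,-12],0],[[0,0,0],[0,3,-16],0],[[0,0,0],[0,8,-16],0],[[0,0,0],[0,14,-16],0]]'

```text
t: 23.28
eef_pos: [0.495, 0.1018, 0.3581]
tool_rot: [0.002, 0.001, 1.0, 0.001]
contact_force: [0.3, -0.4, 0.6]
gripper_width: 0.001
```

```bash
python3 - <<'E'
from h import *
o,p,_=tool(); print(p,o["gripper_width"]); im=save("top","t3"); C=cam("top")
for n,z in [("carton_0",.04),("olive_jar",.06),("orange_jar",.06),("white_top_jar",.06),("switch_box",.065),("trip_lever",.14),("trip_lever_tip",.15)]:
  for a in bot.silhouettes(n,"top")[:3]:
    if a["score"]>.4:
      k=max(cv2.findContours(a["region"].astype(np.uint8),0,2)[0],key=cv2.contourArea)
      print(n,round(a["score"],2),np.round(a["location"]),unproj(C,a["location"],z)[0][:2],cv2.minAreaRect(k))
save("x","t3c",cv2.resize(im[160:310,130:450],None,fx=2.5,fy=2.5,interpolation=cv2.INTER_CUBIC))
E
```

```text
[0.49496264 0.10178403 0.35811528] 0.0008679661680263935
carton_0 0.93 [307. 277.] [ 0.40520143 -0.04106116] ((305.7029724121094, 279.9703063964844), (31.24416732788086, 23.880891799926758), 5.710592269897461)
carton_0 0.79 [338. 282.] [ 0.39222713 -0.13084807] ((340.0558776855469, 281.2735290527344), (29.60485076904297, 22.31868553161621), 4.39870548248291)
olive_jar 0.65 [409. 282.] [ 0.39795577 -0.33369758] ((410.0, 281.5), (19.0, 20.0), 90.0)
orange_jar 0.56 [409. 229.] [ 0.54933689 -0.33267099] ((411.2500305175781, 231.25), (19.091880798339844, 21.21320343017578), 45.0)
white_top_jar 0.83 [412. 257.] [ 0.46864593 -0.34275941] ((410.75006103515625, 256.2500305175781), (16.970561981201172, 19.091880798339844), 45.0)
white_top_jar 0.49 [413. 280.] [ 0.40270684 -0.3430651 ] ((410.0, 281.0), (18.0, 20.0), 90.0)
switch_box 0.98 [178. 255.] [0.45857593 0.32739154] ((180.4475860595703, 254.39303588867188), (33.371337890625, 52.07250213623047), 7.594642639160156)
```

View pics/t3c.png

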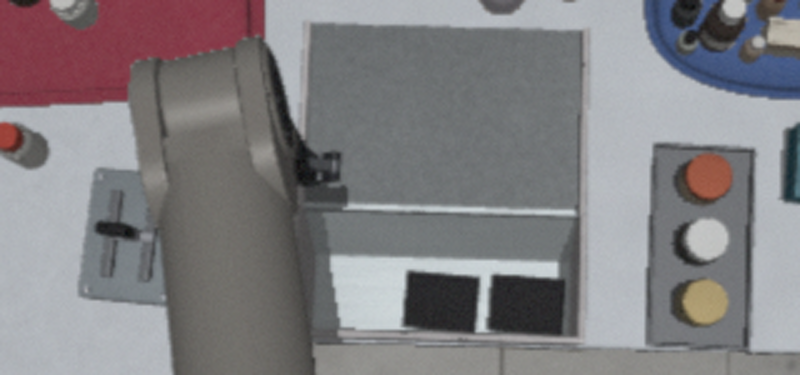

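The ledge is clear: both cartons lie flat in the chute at (441,300) and (527,304), and the jars stand in the tray. Now the lever.

Emit:
carry_out --moves '[[[0,0,2],[1,5,0],0],[[0,0,4.9],[2,10,1],0],[[0,0,4.9],[3,15,2],0],[[0,0,4.9],[3,20,3],0],[[0,0,4.9],[3,20.3,3],0]]'

```text
t: 24.3
eef_pos: [0.4623, 0.3075, 0.3245]
tool_rot: [-0.001, 0.04, 0.999, -0.001]
contact_force: [1.0, -0.3, -0.3]
gripper_width: 0.002
```

Emit:
carry_out --moves '[[[0,0,0],[0,0,0],0],[[0,0,0],[0,0,0],0]]'

```text
t: 24.55
eef_pos: [0.4643, 0.3021, 0.3262]
tool_rot: [0.0, 0.044, 0.999, 0.0]
contact_force: [0.0, -0.4, 0.2]
gripper_width: 0.002
```

```bash
python3 - <<'E'
from h import *
o,p,M=tool(); C=cam("wrist"); im=save("wrist","w9"); print(p,np.round(M,3).tolist()); np.savez("c9.npz",p=C[0],M=C[1])
for n,z in [("switch_box",.065),("trip_lever",.14)]:
  for a in bot.silhouettes(n,"wrist")[:2]:
    k=max(cv2.findContours(a["region"].astype(np.uint8),0,2)[0],key=cv2.contourArea)
    b=cv2.boxPoints(cv2.minAreaRect(k)); print(n,round(a["score"],2),np.round(a["location"]),unproj(C,a["location"],z)[0][:2],np.round(b).tolist(),np.round(unproj(C,b,z)[:,:2],3).tolist())
E
```

```text
[0.46428995 0.30212004 0.32619826] [[-0.996, 0.088, 0.001], [0.088, 0.996, 0.0], [-0.001, 0.0, -1.0]]
switch_box 0.58 [336. 184.] [0.45446048 0.31571329] [[275.0, 106.0], [401.0, 106.0], [401.0, 269.0], [275.0, 269.0]] [[0.383, 0.269], [0.393, 0.376], [0.541, 0.371], [0.531, 0.252]]
trip_lever 0.64 [338. 212.] [0.4624587  0.31399013] [[318.0, 224.0], [318.0, 191.0], [367.0, 191.0], [367.0, 224.0]] [[0.47, 0.299], [0.445, 0.301], [0.448, 0.337], [0.473, 0.335]]
```

View pics/w9.png

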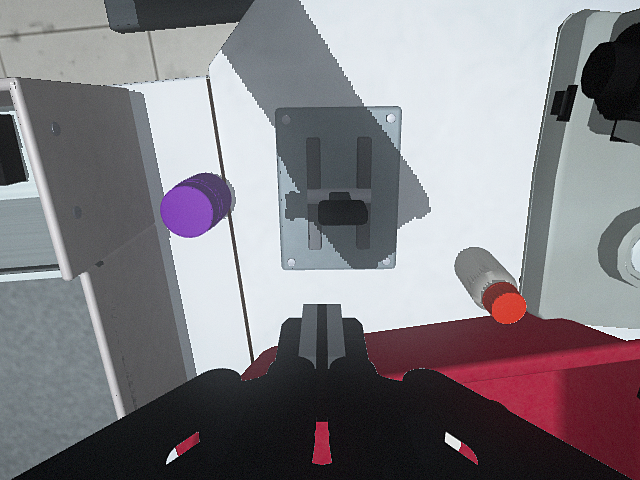

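Box top corners are about (275,107), (401,107), (397,270) and (281,270), and the handle is at (343,212), near upright. Go down on the far side of the lever.

Emit:
carry_out --moves '[[[0,0,0],[-3.1,1.5,5],0],[[0,0,0],[-3.1,1.5,10],0],[[0,0,0],[-3.1,1.5,14],0],[[0,0,0],[-3.1,1.5,17.9],0],[[0,0,0],[-3.1,1.5,17.9],0]]'

```text
t: 25.32
eef_pos: [0.494, 0.315, 0.1445]
tool_rot: [-0.002, 0.043, 0.999, -0.002]
contact_force: [0.3, -0.2, 0.0]
gripper_width: -0.001
```

Emit:
carry_out --moves '[[[0,0,0],[1,0,0],0],[[0,0,0],[2,0,0],0],[[0,0,0],[3,0,0],0],[[0,0,0],[4,0,0],0],[[0,0,0],[4.6,0,0],0]]'

```text
t: 25.95
eef_pos: [0.4488, 0.3208, 0.1469]
tool_rot: [-0.0, 0.042, 0.999, 0.0]
contact_force: [1.9, 0.2, -0.1]
gripper_width: -0.003
```

```bash
python3 - <<'E'
from h import *
o,p,M=tool(); d=p[:2]-[.462,.317]; print(p,o["contact_force"],"box x,y",d@[.996,-.088],d@[.088,.996]); im=save("wrist","w10"); save("x","w10",cv2.resize(im,(480,360)))
E
```

```text
[0.44881285 0.32076276 0.14685373] [ 1.93982657  0.15921666 -0.08499965] box x,y -0.0134655248218046 0.002587238039791111
```

View pics/w10.png

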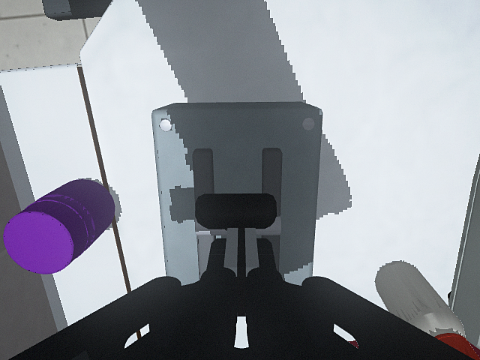

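The fingers are on the lever with about 2 N, so only friction. Keep pushing in small steps until it meets the stop.

Emit:
carry_out --moves '[[[0,0,0],[0.2,0,0],0],[[0,0,0],[0.4,0,0],0],[[0,0,0],[0.4,0,0],0]]'

```text
t: 26.38
eef_pos: [0.4469, 0.3207, 0.147]
tool_rot: [0.001, 0.043, 0.999, 0.0]
contact_force: [5.0, -0.5, -0.1]
gripper_width: -0.002
```

Emit:
carry_out --moves '[[[0,0,0],[0.2,0,0],0],[[0,0,0],[0.4,0,0],0],[[0,0,0],[0.4,0,0],0]]'

```text
t: 26.75
eef_pos: [0.4459, 0.3208, 0.1479]
tool_rot: [0.004, 0.044, 0.999, 0.001]
contact_force: [11.3, -0.8, -1.2]
gripper_width: 0.002
```

The force climbs to 11 N while the tool stops moving, so the lever is at its OFF stop. Retreat, lift, go over to the near side and check.

Emit:
carry_out --moves '[[[0,0,0],[-1.5,0,0],0],[[0,0,0],[-1.5,0,-5],0],[[0,0,0],[-1.5,0,-9],0],[[0,0,0],[2.5,0,-9],0],[[0,0,0],[5.8,0,-9],0]]'

```text
t: 27.38
eef_pos: [0.3824, 0.3258, 0.2365]
tool_rot: [-0.001, 0.043, 0.999, -0.0]
contact_force: [-0.3, 0.9, -0.2]
gripper_width: 0.002
```

```bash
python3 - <<'E'
from h import *
o,p,M=tool(); d=p[:2]-[.462,.317]; print(p,o["contact_force"],"box x,y",d@[.996,-.088],d@[.088,.996]); im=save("wrist","w11"); C=cam("wrist"); print(proj(C,[.462-.041,.317+.0036,.1415]),proj(C,[.462,.317,.153]))
im=save("top","t4"); C=cam("top"); print((proj(C,[.462-.041,.317+.0036,.1415])-[140,210])*6,(proj(C,[.462,.317,.153])-[140,210])*6)
save("x","t4c",cv2.resize(im[210:300,140:240],None,fx=6,fy=6,interpolation=cv2.INTER_CUBIC))
E
```

```text
[0.38235849 0.3258183  0.23653622] [-0.29422935  0.94690346 -0.2270825 ] box x,y -0.08009895491997991 0.0017745702272596406
[[318.66684478 330.70530543]] [[318.21245502 405.25926638]]
[[192.99388535 338.23101069]] [[198.87663166 245.37154352]]
```

View pics/w11.png

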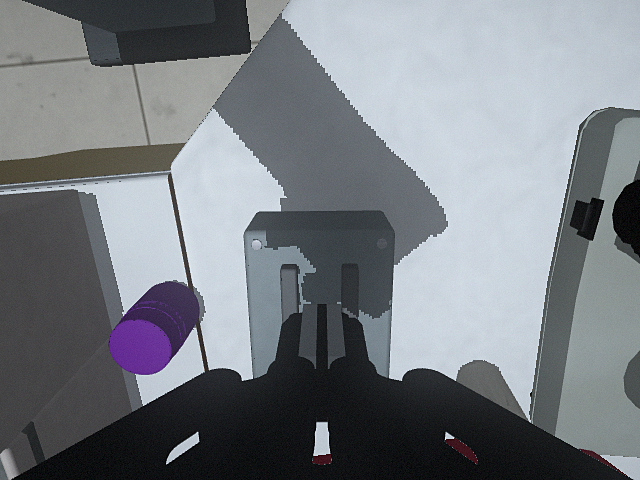

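The fingers hide the lever in this view, so I rely on the force and stall position for OFF. Now descend on the near side and throw it ON.

Emit:
carry_out --moves '[[[0,0,0],[0,0,4],0],[[0,0,0],[0,-0.1,8],0],[[0,0,0],[0,-0.1,9],0],[[0,0,0],[-1.5,-0.1,9],0],[[0,0,0],[-3,-0.1,9],0]]'

```text
t: 28.1
eef_pos: [0.4152, 0.323, 0.148]
tool_rot: [0.0, 0.043, 0.999, 0.001]
contact_force: [-2.8, 0.5, 2.8]
gripper_width: -0.002
```

Emit:
carry_out --moves '[[[0,0,0],[-1.5,0,0],0],[[0,0,0],[-3,0,0],0],[[0,0,0],[-4.5,0,0],0],[[0,0,0],[-6,0,0],0],[[0,0,0],[-6.2,0,0],0]]'

```text
t: 28.72
eef_pos: [0.477, 0.3166, 0.1466]
tool_rot: [0.001, 0.043, 0.999, -0.0]
contact_force: [-0.8, -0.2, 0.5]
gripper_width: 0.002
```

Emit:
carry_out --moves '[[[0,0,0],[-0.2,0,0],0],[[0,0,0],[-0.5,0,0],0],[[0,0,0],[-0.5,0,0],0]]'

```text
t: 29.1
eef_pos: [0.4794, 0.3167, 0.1463]
tool_rot: [-0.001, 0.042, 0.999, -0.0]
contact_force: [-5.2, -1.3, 0.5]
gripper_width: -0.002
```

Emit:
carry_out --moves '[[[0,0,0],[-0.2,0,0],0],[[0,0,0],[-0.5,0,0],0],[[0,0,0],[-0.5,0,0],0]]'

```text
t: 29.48
eef_pos: [0.48, 0.3167, 0.1461]
tool_rot: [-0.006, 0.041, 0.999, -0.001]
contact_force: [-19.1, -1.5, 12.8]
gripper_width: -0.001
```

Emit:
carry_out --moves '[[[0,0,0],[2,0,0],0],[[0,0,0],[4,0,-3],0],[[0,0,0],[6,0,-9],0],[[0,0,0],[6,-3,-14],0],[[0,0,0],[6,-8,-16],0]]'

```text
t: 30.1
eef_pos: [0.4203, 0.2431, 0.3097]
tool_rot: [0.003, 0.041, 0.999, 0.002]
contact_force: [0.6, -1.3, 0.3]
gripper_width: 0.0
```

Emit:
carry_out --moves '[[[0,0,0],[0,-5,0],0],[[0,0,0],[-2,-10,0],0],[[0,0,0],[-3,-15,0],0],[[0,0,0],[-3,-15,0],0]]'

```text
t: 30.6
eef_pos: [0.4367, 0.0858, 0.3069]
tool_rot: [0.001, 0.046, 0.999, 0.001]
contact_force: [0.1, 0.7, 0.4]
gripper_width: 0.0
```

```bash
python3 - <<'E'
from h import *
o,p,M=tool(); print(p,o["t"],o["contact_force"])
im=save("top","t5"); C=cam("top"); x0,y0=130,195
for n,b in [("ON tip",[.462+.041,.317-.0036,.1415]),("mid tip",[.462,.317,.153]),("OFF",[.462-.041,.3206,.1415])]: print(n,(proj(C,b)-[x0,y0])*2.4)
save("x","t5c",cv2.resize(im[160:310,130:450],None,fx=2.4,fy=2.4,interpolation=cv2.INTER_CUBIC))
E
```

```text
[0.43667757 0.08580628 0.30688172] 30.6 [0.05638952 0.74141273 0.44934105]
ON tip [[111.64576508  99.30456585]]
mid tip [[103.55065266 134.14861741]]
OFF [[101.19755414 171.29240428]]
```

View pics/t5c.png

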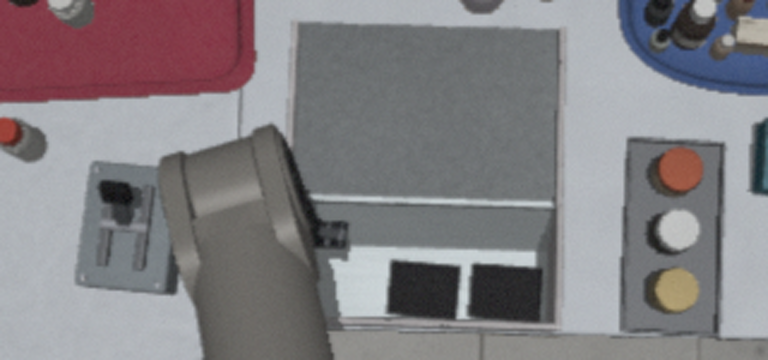

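View pics/t4c.png

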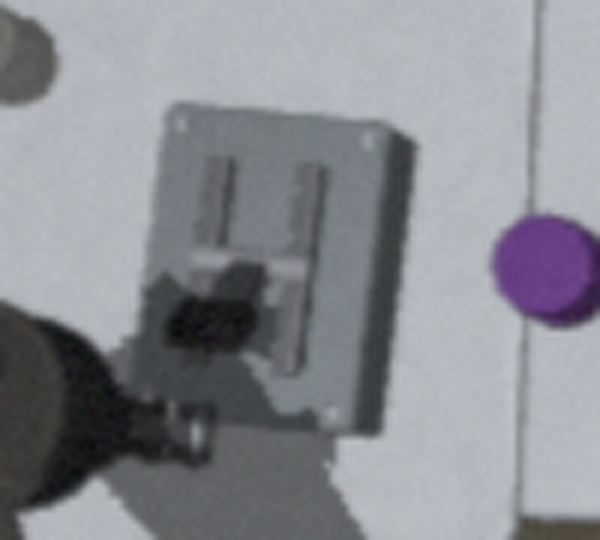

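```bash
python3 - <<'E'
from h import *
C=cam("top"); ax=np.array([.996,-.088,0]); ay=np.array([.088,.996,0]); P=np.array([.462,.317,.075])
def pred(th):
    s,c=np.sin(th-.55),np.cos(th-.55); u=ax*s+[0,0,c]; v=ax*c-np.array([0,0,s])
    pts=[P+u*r+v*t+ay*w for r in(.048,.078) for t in(-.007,.007) for w in(-.018,.018)]
    h=cv2.convexHull(proj(C,pts).astype(np.float32)); m=cv2.moments(h); return np.round([m["m10"]/m["m00"],m["m01"]/m["m00"]],1)
for th in (0,.08,.16,.55,.9,1.02,1.1): print(th,pred(th))
for f in ("top0","t4","t5"):
    g=cv2.imread(f"pics/{f}.png",0)[225:280,160:190]; m=(g<45).astype(np.uint8); n,l,s,c=cv2.connectedComponentsWithStats(m); i=1+np.argmax(s[1:,4]); print(f,c[i]+[160,225],s[i])
E
```

```text
0 [173.9 263.8]
0.08 [173.8 262.1]
0.16 [173.9 260.4]
0.55 [174.6 251.4]
0.9 [176.2 243.7]
1.02 [176.9 241.4]
1.1 [177.3 239.9]
top0 [175.96969697 251.39393939] [ 9 24 15  6 66]
t4 [174.78378378 263.62162162] [  8  35  15   9 111]
t5 [178.28037383 240.12149533] [ 12  11  14  10 107]
```

Seen from the top camera, the lever centroid matches OFF (263.6 px against 263.8 predicted) and ON (240.1 against 239.9). Hand in.

```bash
python3 -c "
from station import bot
print(bot.hand_in())"
```

```text
the job is handed in; nothing more can be done
None
```

The job is done and handed in, at about 31 s on the robot's clock. `hand_in` gives no verdict, so the results below are from my own checks.

I lifted the orange, white-top and olive jars into the grey tray. Two cartons were present, and I pushed both over the drop edge. Then I pushed the trip lever to its OFF stop and threw it to its ON stop.

**Final checks:**
- **Ledge, chute and tray:** the last top view shows an empty ledge, both cartons flat on the chute floor, and all three jars upright in the tray.
- **Lever:** I compared the handle's row in the top camera with the row I calculated for each stop.

| Position | Seen (pixel row) | Predicted (pixel row) | Force at the stop |
|---|---|---|---|
| OFF | 263.6 | 263.8 | 11 N |
| ON | 240.1 | 239.9 | 19 N (about 23 N in all with the upward part) |

- **Bystanders:** I saw no sign that anything else moved and made no contact with them. I did not re-measure the bottle, timer or tape roll.
- **Arm:** it ended clear of everything, at 0.31 m height.

**Checks that disagreed:** one wrist measurement was about 7 mm off because I read the camera pose a moment after taking the picture. Recomputed with the matching pose, it agreed with the top camera. The wrist view after the OFF push was blocked by the fingers, so I confirmed OFF from the top camera instead, but only after the ON throw.

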